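# Exercise the comparator arrest, then hold the damper cap half way to its lock

## Task

Swing the comparator's arrest lever right over so that its beam comes free and the weighted end dips onto the rest post, then swing it right back so that the beam is held level again; never touch the beam itself. Then take the damper pot's bayonet cap by its bar, set it into the pot with the lugs down through the notches until its disc is flush on the rim, and turn it clockwise half of the way to its lock, so that the bar points at the two round pips, well short of the click. Finish while still gripping the cap there, and leave the oil can, collar and wrench where they are.

Things in the scene. Friction and masses are not known exactly. Their poses are not given: they have to be found in the camera images.
- comparator: Bench beam comparator, fixed: grey cast base 180 x 340 x 30 mm (x, y, z), origin at its underside's centre. Forked column, 148 mm high, at its own x +30, y 0 mm carries the beam. Two bearing blocks 79 mm high at x -42 and +6, y +70 mm carry the arrest shaft; rest post 104 mm high at x +30, y +145 mm. The arrest lever is on its -x side (the robot's), outside the blocks.
- beam: Steel beam 14 x 310 x 16 mm along the comparator's y axis, its top 142 mm above the bench when level; origin on its hinge in the fork. A weight 34 mm across, 30 mm high, stands on its +y end. Its z axis is vertical when held level; freed, it tilts by about 0.15 rad, +y end down. Not to be touched.
- arrest (a joint): Arrest lever on a shaft along the comparator's x. 0: arrested, lever leans 0.5 rad from upright to the comparator's -y, a crank props the beam. Grows as the knob swings over the top to +y; 1.0: end of travel, leaning 0.5 rad to +y, crank down, beam free (right down from about 0.8 on). Stays where it is left; moves with 1.5 to 5 N at the knob.
- arrest_axis (a point): Point on the arrest lever's hinge axis, in the plane in which the knob's centre swings: comparator's own x -70, y +70 mm, 60 mm above the bench.
- arrest_knob (a point): Centre of the lever's black knob, a cylinder 20 mm across and 26 mm long along the comparator's x, 80 mm from the hinge axis (130 mm above the bench at both ends of travel, 140 mm midway). The stem is a 9 mm rod. Can be gripped from above across its flat ends (fingers closing along the comparator's x); it turns between the pads as it swings.
- pot: Damper pot, fixed: grey metal, 90 mm across, rim top 60 mm above the bench, on a 120 x 50 x 8 mm foot along its own x. Origin at its underside's centre, z up. Round mouth 51 mm across, with two notches 14 mm wide out to radius 34 mm at its own +x and -x, through the 5 mm thick rim; the cap's lugs turn under the rim. Same either way round. Counter-clockwise from the notches is blocked.
- cap: Loose bayonet cap, 0.11 to 0.23 kg, upright on the bench, same either way round. Origin at its underside's centre, z up. Plug 47 mm across, 13 mm high; two lugs 10 mm wide, 5 mm high, out to radius 31 mm at its foot at its own +x and -x; steel disc 74 mm across from 13 to 19 mm height. Flush in the pot, the disc lies on the rim and the origin is 47 mm above the pot's origin.
- oil_can: Steel can 56 mm across, 110 mm high, a bystander; origin at the centre of its underside.
- collar: Steel collar 56 mm across, 22 mm high, a bystander; origin at the centre of its underside.
- wrench: Small wrench, 160 mm long, lying flat, a bystander; origin near its middle.
- pot_pip (a point): One of two round steel pips, 5 mm across and 3 mm high, on the pot's rim 41.5 mm from its axis, 45 degrees clockwise (from above) from the notches; the other lies across the mouth; they are the half-way marks. Two steel bars (12 x 5 mm) on the rim, 90 degrees clockwise from the notches, mark the lock. Sprung balls are felt lightly from about 54 degrees and click behind the lugs just before 90.
- cap_bar (a point): Centre of the cap's black grip bar, 33 mm above the cap's origin: 70 mm long along the cap's x (in line with the lugs), 14 mm wide, from 19 to 47 mm above the cap's underside, standing on the disc.
- bar_end (a point): Top of one end (the cap's own +x end) of the grip bar, 35 mm from the cap's axis, 47 mm above the cap's underside.
There are look-alikes about, which are no part of the job. What is shaped like the cap but orange is not meant.

How it is judged:
On the way, in this order (a step that is already met when the one before it is completed fails the run):
1. the lever is swung over and the beam has dipped onto its rest (value of joint arrest above 0.75 rad and angle between beam's own z axis and vertical above 0.11 rad), for 0.2 s.
2. the lever is back and holds the beam level (value of joint arrest below 0.15 rad and angle between beam's own z axis and vertical below 0.035 rad), for 0.2 s.
3. the cap is fully down in the pot, its lugs through the notches, not yet turned (horizontal distance between cap and pot below 0.005 m and z of cap in the frame of pot below 0.05 m and angle between the x axis of cap and the x axis of pot, either way round below 0.35 rad), for 0.1 s.
At the end, for the whole second after the job is handed in: Arrest lever back (below 0.15 rad), beam level (within 0.035 rad); cap flush in the pot (within 5 mm of its axis, origin under 49.5 mm above the pot's, upright within 0.06 rad), turned 45 degrees clockwise from the notches within 11 degrees, at rest and gripped by the fingers (over 2 N) (all of step 2 and horizontal distance between cap and pot below 0.005 m and z of cap in the frame of pot below 0.0495 m and angle between cap's own z axis and vertical below 0.06 rad and angle between the x axis of cap and the x axis of pot, either way round between 0.59 and 0.98 rad and (horizontal distance between bar_end and pot_pip below 0.03 m or horizontal distance between bar_end and pot_pip above 0.065 m) and contact force between the fingers and cap above 2 N and angular speed of cap below 0.15 rad/s); the arm keeps its last pose, push and grip.
It fails at once if the seated cap is turned past 69 degrees, into its lock (horizontal distance between cap and pot below 0.006 m and z of cap in the frame of pot below 0.05 m and angle between the x axis of cap and the x axis of pot, either way round above 1.2 rad).
It fails at once if the beam is touched (contact force between any of the arm, the fingers and beam above 0.5 N).
It fails at once if a bystander is moved (distance of any of oil_can, collar, wrench from where it was at the start of the episode above 0.02 m).
It also fails if it takes over 64 s, if anything falls off the work surface, if the arm or the gripper's body presses on something with over 40 N, if the wrist force passes 120 N, or if a joint passes its speed limit or range.

## Robot

A 6-joint arm with a two-finger parallel gripper is mounted at the origin on the work surface. World frame = base frame: x ahead of the robot, y to its left, z up, the work surface at z = 0. Lengths are in m, angles in rad, forces in N, time in s.
With the tool pointing down it reaches from about 0.375 to 0.9 m from the base axis. Payload 3.1 kg.
Tool frame: the origin (TCP) lies at the very end of the fingers, on their centre line; the grasp point (between the pads) lies 19 mm behind it; z points along the fingers, y is the line along which they close (so a half turn about z gives the same grasp; the last joint's range is limited). The gripper opens to 85 mm and grips with 20 to 120 N. Pads are 22 mm wide; open, the fingers measure 114 mm over their backs; the gripper's body (76 mm by 85 mm) begins 54 mm behind the grasp point. The pads swing forward as they close: fully open they stand 13 mm farther back than shut.
Start: joints at [1.097, 0.527, 1.433, -0, 1.181, -0.178], TCP at [0.182, 0.598, 0.231] pointing down, gripper open.
Joint ranges: [-3.08, 3.08], [-0.75, 2.2], [0.22, 2.44], [-1.43, 4.57], [0, 2.65], [-2.85, 2.85]. Speed limits (rad/s): [2.79, 2.79, 3.14, 3.14, 3.14, 3.14].

## Interface

Orientations are given as a unit quaternion [x, y, z, w].
In Python, from station import sense, snapshot, camera_params, sign_off gives the robot as it stands.
- The arm moves only by the shell command python3 -m handwheel 'ROWS' [OPENING] [FORCE]. ROWS is JSON, a list that holds one entry, the list of rows, each a list of 4 numbers: the shift along the tool's x, y, z in units of 25 mm (1.0 is 25 mm), then the turn about the tool's z in units of 6 degrees (1.0 is 6 degrees). A call has 1 to 20 rows; each row shifts and turns the commanded pose from where the row before left it, along the tool's axes as they then stand; what a row does not reach is not made up. A row lasts 1/8 s, in which the tool goes at most 62.5 mm and 10.7 degrees, less where a joint would pass 70% of its speed; a pose out of reach is approached as far as the arm can. A call is refused whole if a number of a shift passes 1 or a number of a turn 1, either way. A call with a gripper value outside its range is refused whole. OPENING is the finger opening in mm, from 0 to 85.4, set as the call begins (- or left out, the last holds). The fingers move at their own pace and stop on an object; FORCE is the grip in N (left out, the last holds). Time passes only in rows, so rows that do not move let the fingers close. It gives the time, the measured TCP pose, the force, the opening and the grip force at its end, in the units of the state.
- sense(): the state, without advancing time (a new reading comes with each control period).
- snapshot(name): name is "scene" or "top" or "wrist"; returns (picture, depth): 420x560x3 uint8, red, green, blue; 420x560 float32, m along the optical axis (not along the pixel's ray), 0 where there is no reading.
- camera_params(name): a dict with "mtx" (3x3 intrinsics, pixels), "D" ([k1, k2, p1, p2, k3] as OpenCV has them; the pictures are not rectified), "extrinsics" (4x4, takes a point from camera to world coordinates); the wrist camera has in their place "hand_eye" (4x4, takes a point from camera to tool coordinates, whose origin is the TCP and whose axes are the flange's). Camera axes: x right, y up, looking along -z (the intrinsics and any distortion apply to the point x, -y, -z); pixel columns grow to the right and rows downward; lengths in m; the calibration is good to about 2 mm. A picture is of the moment at which its call begins: read the wrist's pose just before it. camera_params takes no time and is no camera call.
- sign_off(): hands the job in; it is judged then, once.
The state is a dict: "t": time; "q": joint angles; "qd": joint speeds; "tau": joint torques, N m; "tcp_pos": TCP position; "tool_rot": TCP orientation; "force": force on the tool from outside, world axes, zero at the start; "ft_torque": the same for the moment, N m; "finger_gap": opening from 0.0 (shut) to 1.0 (fully open); "gripper_force": force on a finger pad.
Only numpy, scipy, OpenCV 4.12 (cv2) and the standard library are available. Lean on these libraries where they do the work, as an engineer would, in place of code of your own. Each camera call takes 0.05 s, during which the arm holds its last target. There are 200 camera calls.

## Working session

There is one attempt and no reset: what is moved stays moved. The work goes in short steps, Python scripts to look and compute and a shell command to move; the robot and the scene stay as the last step left them, time stands still between calls to the robot, and variables do not carry over. Pictures are saved under pics/ and viewed, at most 10 in all, crops included, and the job is handed in when it is done.

```bash
ls; mkdir -p pics; cat > h.py <<'E'
import numpy as np, cv2, json
from station import sense, snapshot, camera_params
from scipy.spatial.transform import Rotation as R
def ext(name, s):
    c=camera_params(name)
    if name!="wrist": return c, np.array(c["extrinsics"])
    T=np.eye(4); T[:3,:3]=R.from_quat(s["tool_rot"]).as_matrix(); T[:3,3]=s["tcp_pos"]
    return c, T@np.array(c["hand_eye"])
def grab(name,tag):
    s=sense(); p,d=snapshot(name); c,T=ext(name,s)
    cv2.imwrite(f"pics/{tag}.png",p[:,:,::-1]); np.savez(f"{tag}.npz",p=p,d=d,T=T,K=np.array(c["mtx"]),D=np.array(c["D"],float))
    return load(tag)
def load(tag): return np.load(f"{tag}.npz")
def ray(f,u,v):
    x,y=cv2.undistortPoints(np.array([[[u,v]]],float),f["K"],f["D"])[0,0]
    return np.array([x,-y,-1.0])
def at_depth(f,u,v):
    d=f["d"][int(round(v)),int(round(u))]; return (f["T"]@np.r_[ray(f,u,v)*d,1])[:3]
def at_z(f,u,v,z):
    o=f["T"][:3,3]; r=f["T"][:3,:3]@ray(f,u,v); return o+r*(z-o[2])/r[2]
def cloud(f):
    h,w=f["d"].shape; g=np.stack(np.meshgrid(np.arange(w),np.arange(h)),-1).reshape(-1,1,2).astype(float)
    xy=cv2.undistortPoints(g,f["K"],f["D"])[:,0]; d=f["d"].reshape(-1,1)
    P=np.c_[xy[:,0],-xy[:,1],-np.ones(len(xy))]*d
    return (P@f["T"][:3,:3].T+f["T"][:3,3]).reshape(h,w,3)
E
python3 - <<'E'
from h import *
print(sense())
for n in("top","scene"):
    f=grab(n,n+"0"); print(n,f["K"],f["D"],f["T"])
a=cv2.imread("pics/top0.png");b=cv2.imread("pics/scene0.png")
E
```

```text
pics
{'t': 0.0, 'q': array([ 1.09653584e+00,  5.28450454e-01,  1.43389923e+00,  3.65413326e-05,
        1.18140204e+00, -1.78500361e-01]), 'qd': array([ 0.00079802, -0.00058025,  0.00133328, -0.00147833, -0.00010822,
       -0.00134929]), 'tau': array([-4.35916099e-04, -4.42352736e+01, -1.78027779e+01, -9.50976641e-05,
        8.36717634e-03, -6.47472433e-06]), 'tcp_pos': array([0.18179849, 0.59723031, 0.23034425]), 'tool_rot': array([ 1.47348458e-01,  9.89084054e-01, -1.01712809e-03, -3.62120278e-04]), 'force': array([-0.08642957,  0.00586215,  0.18132468]), 'ft_torque': array([ 0.02514672, -0.03299545,  0.02922614]), 'gripper_force': 0.0, 'finger_gap': 1.0014001934792431}
top [[413.03969787   0.         276.87056941]
 [  0.         413.03969787 211.89424507]
 [  0.           0.           1.        ]] [-0.05650641  0.          0.          0.          0.        ] [[-0.01703847  0.99615974 -0.08588054  0.48005819]
 [-0.99983474 -0.01751978 -0.0048537  -0.08256463]
 [-0.00633966  0.08578364  0.99629362  1.21983639]
 [ 0.          0.          0.          1.        ]]
scene [[391.65180455   0.         282.11769712]
 [  0.         391.65180455 204.60917737]
 [  0.           0.           1.        ]] [-0.08522281  0.          0.          0.          0.        ] [[ 0.15716675 -0.74611844  0.64699759  1.12366626]
 [ 0.98755983  0.12200194 -0.09920233 -0.16003344]
 [-0.00491827  0.65454014  0.75601125  0.75259659]
 [ 0.          0.          0.          1.        ]]
```

View pics/top0.png

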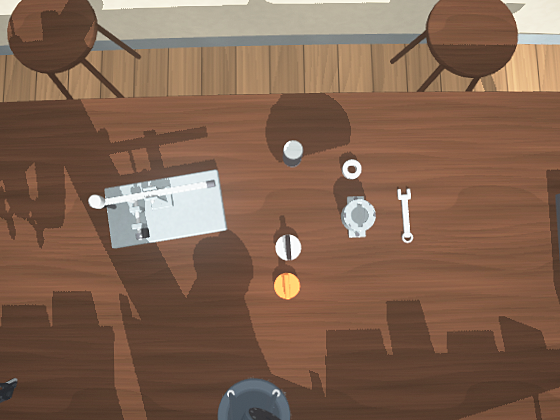

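View pics/scene0.png

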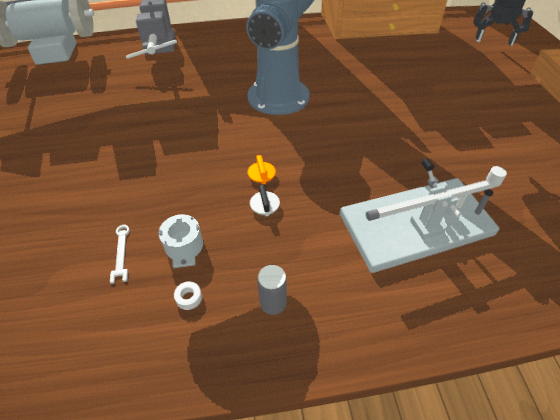

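```bash
python3 - <<'E'
from h import *
f=load("top0"); C=cloud(f); 
def sel(u0,u1,v0,v1,z0,z1):
    m=np.zeros(C.shape[:2],bool); m[v0:v1,u0:u1]=1
    return m&(C[...,2]>z0)&(C[...,2]<z1)&(f["d"]>0)
bench=C[300:320,200:300,2]; print("bench z",np.median(bench))
m=sel(90,240,150,270,.022,.038); r=cv2.minAreaRect(C[m][:,:2].astype(np.float32)*1000); print("comp",r,m.sum())
for n,b in (("pot",(330,390,185,250,.05,.068)),("cap disc",(270,305,230,266,.012,.027)),("cap bar",(270,305,230,266,.04,.055)),("orange bar",(270,305,268,303,.04,.055)),("can",(275,310,130,170,.1,.12)),("collar",(335,368,150,185,.015,.03))):
    m=sel(*b); P=C[m][:,:2]; r=cv2.minAreaRect(P.astype(np.float32)*1000); print(n,m.sum(),P.mean(0),np.median(C[m][:,2]),r)
m=sel(125,165,215,245,.11,.15); print("knob",C[m].mean(0),C[m].max(0),C[m].min(0),m.sum())
a=f["p"][:,:,::-1]
k=cv2.resize(a[160:260,90:240],None,fx=5,fy=5,interpolation=cv2.INTER_CUBIC); cv2.imwrite("pics/compc.png",k)
k1=cv2.resize(a[225:310,260:320],None,fx=6,fy=6,interpolation=cv2.INTER_CUBIC); k2=cv2.resize(a[185:246,330:390],None,fx=7,fy=7,interpolation=cv2.INTER_CUBIC)
o=np.zeros((510,780,3),np.uint8);o[:510,:360]=k1;o[:427,360:780]=k2;cv2.imwrite("pics/cappot.png",o)
E
```

```text
bench z -0.0005844050050405336
comp ((599.0507202148438, 252.4779052734375), (180.37850952148438, 339.25927734375), 9.017714500427246) 5488
pot 538 [ 0.56868198 -0.30838664] 0.05988344969469861 ((568.8456420898438, -308.8895568847656), (88.21089935302734, 89.75548553466797), 25.75013542175293)
cap disc 380 [ 0.48179291 -0.10525774] 0.018895186039289746 ((481.7262268066406, -105.15325164794922), (69.76734924316406, 71.87910461425781), 44.06888961791992)
cap bar 122 [ 0.48177931 -0.10537177] 0.04615183144683077 ((481.19842529296875, -105.57038879394531), (68.39320373535156, 13.914085388183594), 3.3195555210113525)
orange bar 122 [ 0.37159374 -0.10011628] 0.04641674737018775 ((371.463623046875, -100.00264739990234), (67.7403335571289, 13.687597274780273), 3.002251148223877)
can 275 [ 0.74589193 -0.12267713] 0.10980426495190798 ((746.7666625976562, -122.83247375488281), (51.9222412109375, 48.08622741699219), 70.68001556396484)
collar 209 [ 0.70726408 -0.29788029] 0.021901888208484044 ((707.3451538085938, -297.7441711425781), (51.61002731323242, 53.5233268737793), 35.351890563964844)
knob [0.52563387 0.27240555 0.13706919] [0.53965783 0.28302323 0.14246062] [0.51296753 0.26346826 0.12608695] 79
```

View pics/compc.png

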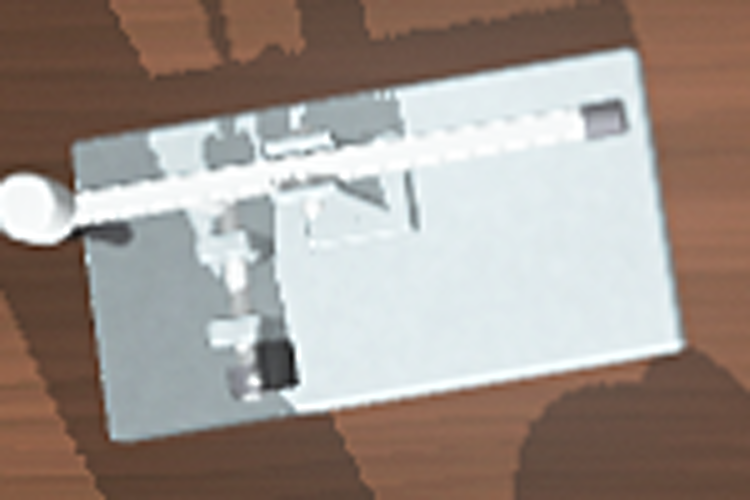

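View pics/cappot.png

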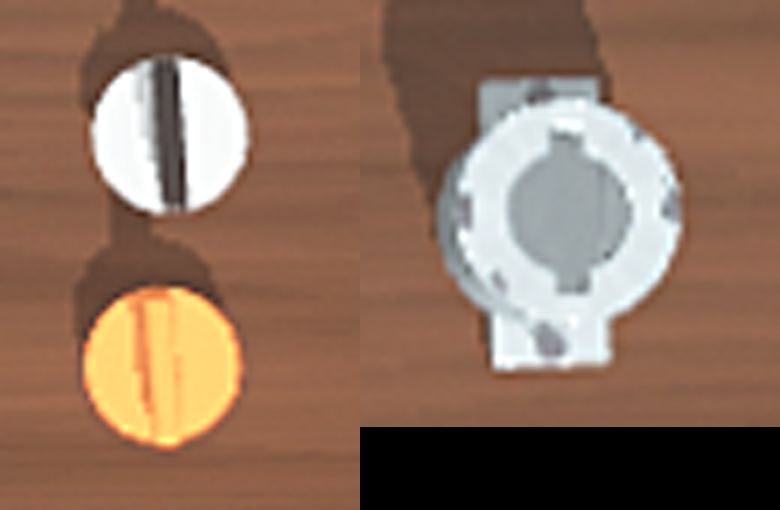

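Top view: the comparator is the grey base at (165,208), with the knob at (145,233). There are two cap-shaped things. The one at (288,247) has a steel disc and black bar, so it is the cap. The one at (287,286) is orange, so it is the look-alike. The enlarged crop confirms this. The pot is at (359,215), notches at about (359,204) and (360,225), with pips clockwise of them at (374,204) and (354,225).

The comparator yaw is +9.0°. That predicts the knob at (0.525, 0.273, 0.130), and depth gives (0.526, 0.272), so they agree. Next I move above the knob.

```bash
python3 -m handwheel '[[[-1,-0.5,0,0],[-1,-0.5,0,0],[-1,-0.5,0,0],[-1,-0.5,0,0],[-1,-0.5,0,0],[-1,-0.5,0,0],[-1,-0.5,0,0],[-1,-0.5,0,0],[-1,-0.5,0,0],[-1,-0.5,0,0],[-1,-0.5,0,0],[-1,-0.5,0,0],[-1,-0.5,0,0],[-1,-0.5,0,0],[-1,-0.5,0,0],[-1,-0.5,0,0],[-0.9,-0.45,0,0]]]' 55 30
python3 -m handwheel '[[[0,0,0,1],[0,0,0,1],[0,0,0,1],[0,0,0,1],[0,0,0,1],[0,0,0,1],[0,0,0,1],[0,0,0,1],[0,0,0,1],[0,0,0,1],[0,0,0,0.7],[0,0,0,0],[0,0,0,0]]]'
cat > st.py <<'E'
from h import *
import sys
s=sense(); M=R.from_quat(s["tool_rot"]).as_matrix()
print("t",round(s["t"],2),"tcp",s["tcp_pos"].round(4),"ytool deg",np.degrees(np.arctan2(M[1,1],M[0,1])).round(2),"z",M[:,2].round(3),"F",s["force"].round(1),"g",round(s["finger_gap"],3),round(s["gripper_force"],1))
if len(sys.argv)>3:
    g=np.array([float(a) for a in sys.argv[1:4]]); print("units tool",(M.T@(g-s["tcp_pos"])/.025).round(2))
E
python3 st.py 0.525 0.2725 0.112
```

```text
t: 2.22
tcp_pos: [0.5251, 0.2717, 0.2308]
tool_rot: [0.148, 0.989, -0.0, -0.0]
force: [-1.0, -0.6, -0.3]
finger_gap: 0.648
gripper_force: 0.0
t: 3.85
tcp_pos: [0.5245, 0.2726, 0.2311]
tool_rot: [0.65, 0.76, -0.0, -0.0]
force: [-1.2, 0.3, -0.3]
finger_gap: 0.645
gripper_force: 0.0
t 3.85 tcp [0.5245 0.2726 0.2311] ytool deg 8.92 z [-0.001 -0.    -1.   ] F [-1.2  0.3 -0.3] g 0.645 0.0
units tool [-0.01  0.02  4.76]
```

```bash
python3 -m handwheel '[[[0,0,1,0],[0,0,1,0],[0,0,1,0],[0,0,1,0],[0,0,0.7,0],[0,0,0,0],[0,0,0,0]]]'
python3 -m handwheel '[[[0,0,0,0],[0,0,0,0],[0,0,0,0],[0,0,0,0],[0,0,0,0]]]' 15 25
python3 - <<'E'
from h import *
grab("wrist","w1")
E
python3 st.py
```

```text
t: 4.72
tcp_pos: [0.5254, 0.2728, 0.1145]
tool_rot: [0.65, 0.76, 0.001, 0.0]
force: [-0.4, 0.2, -0.2]
finger_gap: 0.648
gripper_force: 0.0
t: 5.35
tcp_pos: [0.5249, 0.2726, 0.1148]
tool_rot: [0.65, 0.76, 0.0, 0.0]
force: [-1.4, -1.7, 6.4]
finger_gap: 0.303
gripper_force: 26.8
t 5.4 tcp [0.5249 0.2726 0.1148] ytool deg 8.85 z [ 0.001  0.    -1.   ] F [-1.6 -0.4  5.1] g 0.299 26.8
```

View pics/w1.png

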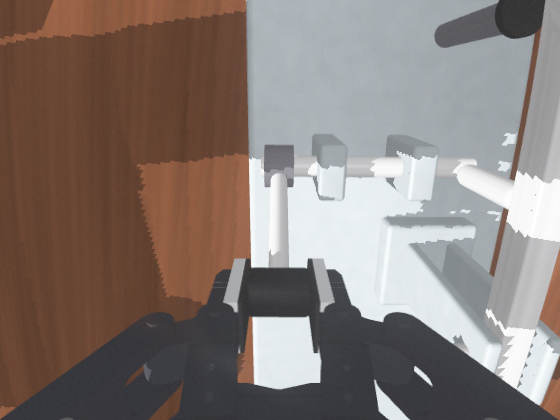

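The wrist view shows the knob gripped squarely between the pads at (280,290), with the stem free and the beam well clear at the right. Next I swing along the arc. Tool +x is the comparator's +y.

```bash
python3 -m handwheel '[[[0.29,0,-0.14,0],[0.3,0,-0.11,0],[0.31,0,-0.08,0],[0.32,0,-0.05,0],[0.32,0,-0.02,0],[0.32,0,0.02,0],[0.32,0,0.05,0],[0.31,0,0.08,0],[0.3,0,0.11,0],[0.27,0,0.13,0],[0,0,0,0],[0,0,0,0],[0,0,0,0],[0,0,0,0],[0,0,0,0],[0,0,0,0]]]'
python3 st.py
python3 - <<'E'
from h import *
f=grab("top","t1"); C=cloud(f); o=np.array([.59905,.25248]); c,s=np.cos(np.radians(9)),np.sin(np.radians(9))
L=(C[...,:2]-o)@np.array([[c,-s],[s,c]]); 
m=(abs(L[...,0]-30)<9)&(C[...,2]>.1)&(f["d"]>0)
for y in (-140,-100,-50,50,80): 
    q=m&False if 0 else (abs(L[...,0]*1000-30)<6)&(abs(L[...,1]*1000-y)<12)&(C[...,2]>.1); print(y,np.median(C[q][:,2]) if q.sum() else None)
E
```

```text
t: 7.4
tcp_pos: [0.5133, 0.3493, 0.1146]
tool_rot: [0.651, 0.759, 0.001, -0.0]
force: [-0.5, 3.8, 5.2]
finger_gap: 0.298
gripper_force: 27.3
t 7.4 tcp [0.5133 0.3493 0.1146] ytool deg 8.81 z [ 0.001  0.003 -1.   ] F [-0.5  3.8  5.2] g 0.298 27.3
-140 0.16302510789701885
-100 0.15632137788371692
-50 0.14864233100083346
50 0.13368214122477584
80 0.12828176784448142
```

The beam has dipped: its slope is about 0.156 rad. Next I swing it back.

```bash
python3 -m handwheel '[[[-0.27,0,-0.13,0],[-0.3,0,-0.11,0],[-0.31,0,-0.08,0],[-0.32,0,-0.05,0],[-0.32,0,-0.02,0],[-0.32,0,0.02,0],[-0.32,0,0.05,0],[-0.31,0,0.08,0],[-0.3,0,0.11,0],[-0.3,0,0.14,0],[0,0,0,0],[0,0,0,0],[0,0,0,0],[0,0,0,0],[0,0,0,0]]]'
python3 st.py
python3 - <<'E'
from h import *
f=grab("top","t2"); C=cloud(f); o=np.array([.59905,.25248]); c,s=np.cos(np.radians(9)),np.sin(np.radians(9))
L=(C[...,:2]-o)@np.array([[c,-s],[s,c]]); 
for y in (-140,-100,-50,50,80): 
    q=(abs(L[...,0]*1000-30)<6)&(abs(L[...,1]*1000-y)<12)&(C[...,2]>.1); print(y,np.median(C[q][:,2]) if q.sum() else None)
E
```

```text
t: 9.32
tcp_pos: [0.5248, 0.2723, 0.1134]
tool_rot: [0.65, 0.76, -0.0, 0.0]
force: [3.1, 2.6, -6.4]
finger_gap: 0.301
gripper_force: 26.6
t 9.32 tcp [0.5248 0.2723 0.1134] ytool deg 8.86 z [-0. -0. -1.] F [ 3.1  2.6 -6.4] g 0.301 26.6
-140 0.1420047981364574
-100 0.14211132506721857
-50 0.14170024756589983
50 0.1409227006702597
80 0.14068113169704455
```

```bash
python3 -m handwheel '[[[0,0,0,0],[0,0,0,0],[0,0,0,0],[0,0,-1,0],[0,0,-1,0],[0,0,-1,0],[0,0,-1,0],[0,0,-1,0]]]' 60 
python3 -m handwheel '[[[-1,0,0,0],[-1,0,0,0],[-1,0,0,0],[-1,0,0,0],[-1,0,0,0],[-1,0,0,0],[-1,0,0,0],[-1,0,0,0],[-1,0,0,0],[-1,0,0,0],[-1,0,0,0],[-1,0,0,0],[-1,0,0,0],[-1,0,0,0],[-1,0,0,0]]]' 
python3 -m handwheel '[[[-1,0.1,0,-1],[-1,0.2,0,-1],[-1,0.3,0,-1],[-1,0.4,0,-1],[0,0,0,-1],[0,0,0,-1],[0,0,0,-1],[0,0,0,-1],[0,0,0,-1],[0,0,0,-1],[0,0,0,-1],[0,0,0,-1],[0,0,0,-1],[0,0,0,-1],[0,0,0,0],[0,0,0,0]]]' 
python3 - <<'E'
from h import *
print(camera_params("wrist"))
f=load("top0")
for n,(u,v) in dict(n1=(330+(566-360)/7,185+137/7),n2=(330+(574-360)/7,185+283/7)).items(): print(n,at_z(f,u,v,.06))
E
python3 st.py 0.64 -0.3086 0.25
```

```text
t: 10.38
tcp_pos: [0.5243, 0.2721, 0.2398]
tool_rot: [0.65, 0.76, -0.0, -0.0]
force: [0.4, 1.0, -0.7]
finger_gap: 0.703
gripper_force: 0.0
t: 12.25
tcp_pos: [0.582, -0.0989, 0.2389]
tool_rot: [0.65, 0.76, -0.0, -0.0]
force: [0.1, 0.3, -0.8]
finger_gap: 0.702
gripper_force: 0.0
t: 14.25
tcp_pos: [0.6359, -0.1838, 0.2388]
tool_rot: [-0.024, 1.0, 0.0, -0.0]
force: [0.1, -0.3, 0.6]
finger_gap: 0.7
gripper_force: 0.0
{'mtx': array([[353.66951347,   0.        , 278.47502775],
       [  0.        , 353.66951347, 205.89347505],
       [  0.        ,   0.        ,   1.        ]]), 'D': array([-0.07267219,  0.        ,  0.        ,  0.        ,  0.        ]), 'hand_eye': array([[ 2.51859092e-04,  9.49025889e-01,  3.15198030e-01,
         8.02353625e-02],
       [ 9.99999709e-01, -4.65923340e-04,  6.03792775e-04,
        -4.12662732e-04],
       [ 7.19873095e-04,  3.15197786e-01, -9.49025731e-01,
        -1.44039140e-01],
       [ 0.00000000e+00,  0.00000000e+00,  0.00000000e+00,
         1.00000000e+00]])}
n1 [ 0.59669931 -0.31051882  0.06      ]
n2 [ 0.53767838 -0.31173724  0.06      ]
t 14.25 tcp [ 0.6359 -0.1838  0.2388] ytool deg 92.77 z [-0.  0. -1.] F [ 0.1 -0.3  0.6] g 0.7 0.0
units tool [ 0.08 -4.99 -0.45]
```

```bash
python3 -m handwheel '[[[0.2,-1,0,0],[0.25,-1,0,0],[0.25,-1,0,0],[0.25,-1,0,0],[0.25,-1,0,0],[0,0,0,0],[0,0,0,0],[0,0,0,0]]]' 
python3 - <<'E'
from h import *
f=grab("wrist","w2"); C=cloud(f)
m=(abs(C[...,2]-.06)<.003)&(f["d"]>0)&(np.hypot(C[...,0]-.5687,C[...,1]+.3086)<.06)
P=C[m]; print(m.sum(),np.median(P[:,2]),cv2.minEnclosingCircle(P[:,:2].astype(np.float32)*1000))
k=cv2.resize(f["p"][:,:,::-1][60:350,110:450],None,fx=2.05,fy=2.05,interpolation=cv2.INTER_CUBIC)
cv2.imwrite("pics/w2c.png",k)
E
python3 st.py
```

```text
t: 15.25
tcp_pos: [0.6126, -0.3092, 0.2388]
tool_rot: [-0.025, 1.0, 0.0, -0.0]
force: [0.4, 0.1, -0.4]
finger_gap: 0.7
gripper_force: 0.0
4846 0.06142852849047603 ((567.9744262695312, -310.4212646484375), 45.219905853271484)
t 15.3 tcp [ 0.6126 -0.3092  0.2389] ytool deg 92.93 z [-0.  0. -1.] F [ 0.1 -0.2 -0.5] g 0.707 0.0
```

View pics/w2c.png

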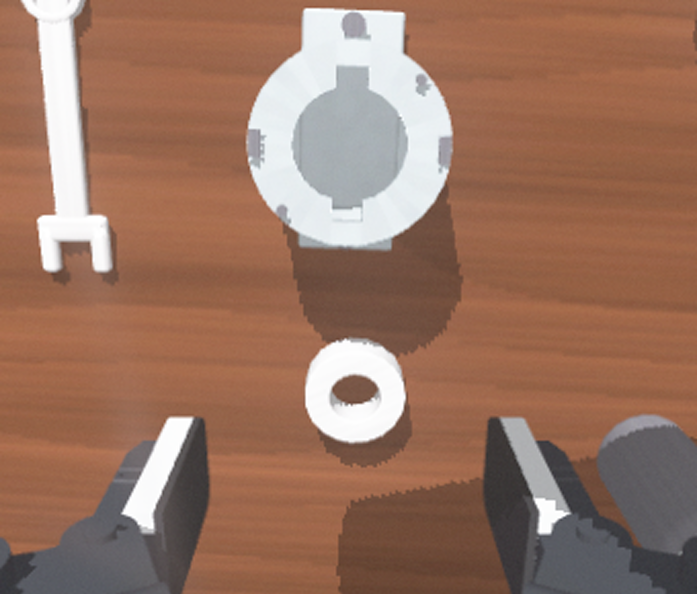

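The pot seen from the wrist has notches at crop (352,76) and (347,213), pips at (421,84) and (283,212), and lock bars at (255,147) and (445,152). The centre is about (0.568, -0.310). I fit the notch angle, then look at the cap from the same offset.

```bash
cat > fit.py <<'E'
from h import *
def plane(f,z):
    h,w=f["d"].shape; g=np.stack(np.meshgrid(np.arange(w),np.arange(h)),-1).reshape(-1,1,2).astype(float)
    xy=cv2.undistortPoints(g,f["K"],f["D"])[:,0]; r=np.c_[xy[:,0],-xy[:,1],-np.ones(len(xy))]@f["T"][:3,:3].T
    o=f["T"][:3,3]; return (o+r*((z-o[2])/r[:,2])[:,None]).reshape(h,w,3)[...,:2]
def pot(tag,c0=(.568,-.31),z=.0605):
    f=load(tag); C=cloud(f); X=plane(f,z); c=np.array(c0)
    rim=(abs(C[...,2]-z)<.003)&(f["d"]>0)
    hole=(~rim)&(np.hypot(*(X-c).transpose(2,0,1))<.0345)
    n,l,st,_=cv2.connectedComponentsWithStats(hole.astype(np.uint8)); hole=l==1+np.argmax(st[1:,4])
    for _ in range(4):
        r=np.hypot(*(X-c).transpose(2,0,1)); c=X[hole&(r<.025)|(hole)].mean(0)
    r=np.hypot(*(X-c).transpose(2,0,1)); q=hole&(r>.0275)&(r<.033); d=X[q]-c
    a=.5*np.degrees(np.angle(np.mean(np.exp(2j*np.arctan2(d[:,1],d[:,0])))))
    rr=rim&(r>.036)&(r<.05); ci=cv2.minEnclosingCircle(X[rr].astype(np.float32)*1000)
    print(tag,"hole c",c.round(4),hole.sum(),"notch deg",round(a,2),q.sum(),"rim circ",ci)
def cap(tag,c0=(.4815,-.1055)):
    f=load(tag); C=cloud(f); r=np.hypot(C[...,0]-c0[0],C[...,1]-c0[1]); ok=f["d"]>0
    b=ok&(r<.04)&(abs(C[...,2]-.047)<.004); d=ok&(r<.045)&(abs(C[...,2]-.019)<.004)
    print(tag,"bar",cv2.minAreaRect(C[b][:,:2].astype(np.float32)*1000),np.median(C[b][:,2]),"disc",cv2.minEnclosingCircle(C[d][:,:2].astype(np.float32)*1000),np.median(C[d][:,2]))
    x=C[b][:,:2]; w,v=np.linalg.eigh(np.cov(x.T)); v=v[:,1]; print("bar pca deg",np.degrees(np.arctan(v[1]/v[0])),x.mean(0))
E
python3 -c "
from fit import *
pot('w2'); pot('top0',z=.06); cap('top0')"
python3 -m handwheel '[[[1,1,0,0],[1,1,0,0],[1,1,0,0],[0.5,1,0,0],[0,1,0,0],[0,1,0,0],[0,1,0,0],[0,1,0,0],[0,0,0,0],[0,0,0,0]]]' 
python3 -c "
from fit import *
f=grab('wrist','w3'); cap('w3')"; python3 st.py .4817 -.1055 .2
```

```text
w2 hole c [ 0.5671 -0.3105] 2789 notch deg 0.92 196 rim circ ((568.1284790039062, -310.42999267578125), 45.36818313598633)
top0 hole c [ 0.5687 -0.3087] 297 notch deg -1.31 30 rim circ ((569.5830688476562, -308.65008544921875), 45.57085037231445)
top0 bar ((482.48284912109375, -105.49589538574219), (65.82005310058594, 13.914085388183594), 3.3195555210113525) 0.04635107893574042 disc ((482.0923156738281, -105.63701629638672), 36.72561264038086) 0.018856940159410307
bar pca deg 1.9851436570461198 [ 0.48213152 -0.10545534]
t: 16.55
tcp_pos: [0.5159, -0.1149, 0.239]
tool_rot: [-0.025, 1.0, -0.0, 0.001]
force: [-0.4, 0.6, 0.1]
finger_gap: 0.697
gripper_force: 0.0
w3 bar ((481.2994079589844, -107.33118438720703), (69.3896713256836, 13.62409496307373), 3.1199488639831543) 0.048176378901627404 disc ((481.33367919921875, -107.43677520751953), 37.13294219970703) 0.02052370185131458
bar pca deg 3.1820439473848063 [ 0.48001694 -0.10764541]
t 16.6 tcp [ 0.5158 -0.1153  0.2389] ytool deg 92.86 z [ 0.001 -0.001 -1.   ] F [-1.3 -0.5  1.3] g 0.7 0.0
units tool [1.34 0.46 1.56]
```

```bash
python3 -c "
from fit import *
f=load('w2')
P=lambda u,v,z:at_z(f,110+u/2.05,60+v/2.05,z)[:2]
a=lambda p,q:np.degrees(np.arctan2(*(p-q)[::-1]))
print('notch',a(P(347,213,.0605),P(352,76,.0605)),'bars',a(P(255,147,.065),P(445,152,.065)),'pips',a(P(421,84,.063),P(283,212,.063)))
X=plane(f,.0605);C=cloud(f)
d=C[...,:2]-np.array([.5681,-.3104]);r=np.hypot(d[...,0],d[...,1]);ok=f['d']>0
z=C[...,2]
raised=ok&(z>.0635)&(z<.07)&(r<.05); 
n,l,st,_=cv2.connectedComponentsWithStats(raised.astype(np.uint8))
for i in range(1,n):
  if st[i,4]>5: m=C[l==i].mean(0); print(st[i,4],m.round(4),np.degrees(np.arctan2(m[1]+.3104,m[0]-.5681)).round(1))
# foot
ft=ok&(abs(z-.0095)<.003)&(r<.07); print('foot',ft.sum(),cv2.minAreaRect(C[ft][:,:2].astype(np.float32)*1000))
# symmetric angular search of notch template
g=(r<.05)
best=[]
pr=X-np.array([.5681,-.3104])
rim=ok&(abs(z-.0605)<.004)
for t in np.arange(-8,8.1,.5):
  c,s=np.cos(np.radians(t)),np.sin(np.radians(t)); x=pr[...,0]*c+pr[...,1]*s; y=-pr[...,0]*s+pr[...,1]*c; rr=np.hypot(x,y)
  hole=(rr<.0255)|((abs(y)<.007)&(rr<.034)); reg=rr<.038
  best.append((int((hole[reg]==rim[reg]).sum()),t))
print(sorted(best)[:5])
"
```

```text
notch 0.9143656632137971 bars -88.55079264381601 pips 135.61486618321598
27 [ 0.5381 -0.2814  0.0646] 136.0
77 [ 0.5686 -0.3521  0.0646] -89.3
70 [ 0.568  -0.2689  0.0644] 90.2
18 [ 0.5973 -0.3397  0.0644] -45.1
foot 3502 ((567.9891967773438, -309.699462890625), (119.72327423095703, 57.72489547729492), 0.9271636009216309)
[(82, np.float64(0.5)), (82, np.float64(1.0)), (88, np.float64(1.5)), (96, np.float64(0.0)), (114, np.float64(-0.5))]
```

The pot yaw is about +0.8° (notches, pips, foot and template fit agree) and the bar is at +3.1°. The pot-to-cap offset is (87, -203) mm from both cameras. Next I grasp the cap.

```bash
python3 -m handwheel '[[[0.7,0.2,0.6,0],[0.65,0.22,1,0],[0,0,1,0],[0,0,1,0],[0,0,1,0],[0,0,1,0],[0,0,1,0],[0,0,1,0],[0,0,0.7,0],[0,0,0.3,0],[0,0,0,0]]]' 45
python3 st.py .4815 -.1065 .023
python3 -m handwheel '[[[0,0,0,0],[0,0,0,0],[0,0,0,0],[0,0,0,0],[0,0,0,0],[0,0,0,0]]]' 5 50
python3 st.py
```

```text
t: 17.98
tcp_pos: [0.481, -0.1065, 0.0235]
tool_rot: [-0.025, 1.0, 0.0, -0.0]
force: [0.2, 0.1, -0.6]
finger_gap: 0.527
gripper_force: 0.0
t 17.98 tcp [ 0.481  -0.1065  0.0235] ytool deg 92.81 z [-0.  0. -1.] F [ 0.2  0.1 -0.6] g 0.527 0.0
units tool [-0.02  0.    0.02]
t: 18.73
tcp_pos: [0.4814, -0.1063, 0.0246]
tool_rot: [-0.025, 1.0, -0.0, 0.001]
force: [0.4, -0.4, 5.7]
finger_gap: 0.155
gripper_force: 51.3
t 18.73 tcp [ 0.4814 -0.1063  0.0246] ytool deg 92.85 z [ 0.002 -0.001 -1.   ] F [ 0.4 -0.4  5.7] g 0.155 51.3
```

```bash
python3 -m handwheel '[[[0,0,-0.5,0],[0,0,-1,0],[0,0,-1,0],[0,0,-1,0],[0,0,-1,0],[0,0,0,0.35],[0,0,0,0],[0,0,0,0],[0,0,0,0]]]'
python3 - <<'E'
from h import *
f=grab("wrist","w4"); s=sense(); C=cloud(f); p=s["tcp_pos"]; ok=f["d"]>0
h=np.hypot(C[...,0]-p[0],C[...,1]-p[1]); z=C[...,2]-p[2]
d=ok&(h<.045)&(z>-.012)&(z<.002)&(C[...,0]<p[0]-.008); print("disc",d.sum(),np.median(z[d]))
from scipy.optimize import least_squares
# visible front edge of disc: outermost points by angle
P=C[d][:,:2]; hull=cv2.convexHull(P.astype(np.float32)*1000)[:,0]; 
ang=np.arctan2(hull[:,1]-p[1]*1e3,hull[:,0]-p[0]*1e3); sel=hull[(hull[:,0]<p[0]*1e3-12)]
r=least_squares(lambda c:np.hypot(sel[:,0]-c[0],sel[:,1]-c[1])-37,p[:2]*1e3,loss="soft_l1"); print("disc c",r.x,"rms",np.sqrt(np.mean(r.fun**2)),len(sel),"rel tcp",r.x-p[:2]*1e3)
for lo,hi in ((.015,.03),(.02,.027)):
    b=ok&(h<.04)&(z>lo)&(z<hi)&(C[...,0]<p[0]-.013); x=C[b][:,:2]; print("bar",b.sum(),x.mean(0)-p[:2] if b.sum() else 0, cv2.minAreaRect(x.astype(np.float32)*1000) if b.sum()>5 else 0)
E
python3 st.py
```

```text
t: 19.85
tcp_pos: [0.4803, -0.1058, 0.1354]
tool_rot: [-0.007, 1.0, 0.0, -0.001]
force: [-0.6, 0.3, -1.5]
finger_gap: 0.152
gripper_force: 50.1
disc 5680 -0.004204059655381481
disc c [ 479.72476947 -106.3341402 ] rms 0.14069951297252326 30 rel tcp [-0.68539278 -0.51637057]
bar 2244 [-0.02570753 -0.00074496] ((455.82745361328125, -106.58354949951172), (23.122852325439453, 14.010737419128418), 0.4400237500667572)
bar 2082 [-0.02497616 -0.00072578] ((455.8995361328125, -106.59735107421875), (22.92457389831543, 14.010284423828125), 0.12501409649848938)
t 19.9 tcp [ 0.4804 -0.1058  0.1355] ytool deg 90.75 z [-0.002  0.001 -1.   ] F [-0.6  0.1 -0.9] g 0.149 50.1
```

View pics/w4.png

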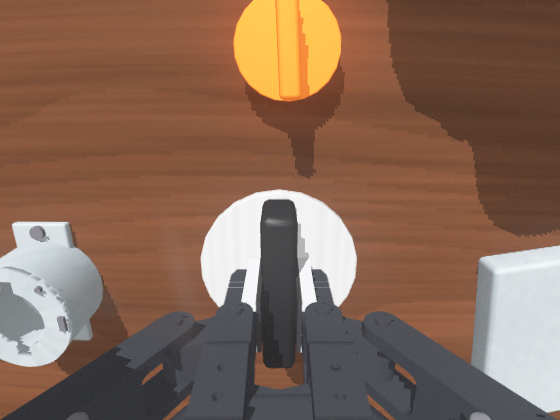

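```bash
python3 -m handwheel '[[[-0.38,-0.91,0,0],[-0.38,-0.91,0,0],[-0.38,-0.91,0,0],[-0.38,-0.91,0,0],[-0.38,-0.91,0,0],[-0.38,-0.91,0,0],[-0.38,-0.91,0,0],[-0.38,-0.91,0,0],[-0.38,-0.91,0,0],[0,0,0,0],[0,0,0,0],[0,0,0,0]]]'
python3 st.py .5686 -.3093 .09; sleep .1; python3 st.py
```

```text
t: 21.4
tcp_pos: [0.5684, -0.3087, 0.1361]
tool_rot: [-0.007, 1.0, 0.001, -0.001]
force: [-0.1, 0.8, -1.7]
finger_gap: 0.153
gripper_force: 50.1
t 21.4 tcp [ 0.5684 -0.3087  0.1361] ytool deg 90.78 z [-0.001  0.001 -1.   ] F [-0.1  0.8 -1.7] g 0.153 50.1
units tool [-0.01 -0.03  1.84]
t 21.4 tcp [ 0.5684 -0.3087  0.1361] ytool deg 90.78 z [-0.001  0.001 -1.   ] F [-0.1  0.8 -1.7] g 0.153 50.1
```

```bash
python3 -m handwheel '[[[0,-0.02,0.7,0],[0,0,0.7,0],[0,0,0.5,0],[0,0,0.1,0],[0,0,0.1,0],[0,0,0.1,0],[0,0,0.1,0],[0,0,0,0],[0,0,0,0]]]'
python3 st.py .5686 -.3093 .071
```

```text
t: 22.52
tcp_pos: [0.5691, -0.3102, 0.079]
tool_rot: [-0.007, 1.0, -0.0, 0.0]
force: [0.6, 0.6, -2.0]
finger_gap: 0.151
gripper_force: 50.1
t 22.52 tcp [ 0.5691 -0.3102  0.079 ] ytool deg 90.75 z [ 0. -0. -1.] F [ 0.6  0.6 -2. ] g 0.151 50.1
units tool [0.02 0.04 0.32]
```

No resistance, and the cap's foot is already below the rim. Now the last few millimetres.

```bash
python3 -m handwheel '[[[0,0,0.1,0],[0,0,0.1,0],[0,0,0.1,0],[0,0,0,0],[0,0,0,0]]]'
python3 st.py .5686 -.3093 .071
```

```text
t: 23.15
tcp_pos: [0.569, -0.3101, 0.0717]
tool_rot: [-0.007, 1.0, -0.0, 0.0]
force: [-1.5, 0.4, 2.8]
finger_gap: 0.15
gripper_force: 50.7
t 23.15 tcp [ 0.569  -0.3101  0.0717] ytool deg 90.75 z [ 0. -0. -1.] F [-1.5  0.4  2.8] g 0.15 50.7
units tool [0.01 0.03 0.03]
```

```bash
python3 -m handwheel '[[[0,0,0.06,0],[0,0,0,0],[0,0,0,0]]]'
python3 st.py
python3 -m handwheel '[[[0,0,0,0.5],[0,0,0,0.5],[0,0,0,0.5],[0,0,0,0.5],[0,0,0,0.5],[0,0,0,0.5]]]'
python3 st.py
```

```text
t: 23.52
tcp_pos: [0.569, -0.3102, 0.0716]
tool_rot: [-0.007, 1.0, -0.0, 0.0]
force: [-3.4, 0.9, 9.7]
finger_gap: 0.154
gripper_force: 51.8
t 23.52 tcp [ 0.569  -0.3102  0.0716] ytool deg 90.75 z [ 0. -0. -1.] F [-3.4  0.9  9.7] g 0.154 51.8
t: 24.28
tcp_pos: [0.5697, -0.3107, 0.0716]
tool_rot: [0.151, 0.989, -0.001, 0.001]
force: [-1.1, 1.4, 8.6]
finger_gap: 0.148
gripper_force: 51.5
t 24.27 tcp [ 0.5697 -0.3107  0.0716] ytool deg 72.69 z [ 0.002 -0.002 -1.   ] F [-1.1  1.4  8.6] g 0.148 51.5
```

Seated firmly (z stays at 71.6 mm as the push rises) and turning freely. Next are the remaining 27°.

```bash
python3 -m handwheel '[[[0,0,0,0.5],[0,0,0,0.5],[0,0,0,0.5],[0,0,0,0.5],[0,0,0,0.5],[0,0,0,0.5],[0,0,0,0.5],[0,0,0,0.5],[0,0,0,0.5],[0,0,0,0],[0,0,0,0],[0,0,0,0],[0,0,0,0]]]'
python3 st.py
python3 - <<'E'
from h import *
w=grab("wrist","w5")["p"][:,:,::-1]; f=grab("top","t5"); a=f["p"][:,:,::-1]; C=cloud(f)
o=np.zeros((400,800,3),np.uint8); o[:,:400]=cv2.resize(w[120:400,130:410],(400,400)); o[:,400:]=cv2.resize(a[170:260,100:190],(400,400),interpolation=cv2.INTER_CUBIC); cv2.imwrite("pics/fin.png",o)
e=np.array([.59905,.25248]); c,s=np.cos(np.radians(9)),np.sin(np.radians(9)); L=(C[...,:2]-e)@np.array([[c,-s],[s,c]])*1000
print([float(np.median(C[...,2][(abs(L[...,0]-30)<6)&(abs(L[...,1]-y)<12)&(C[...,2]>.1)])) for y in(-140,-100,50,80)])
k=(abs(L[...,0]+70)<14)&(C[...,2]>.11)&(abs(L[...,1]-70)<60); print("knob local y (arrested 31.7)",L[k].mean(0))
E
```

```text
t: 25.9
tcp_pos: [0.5704, -0.311, 0.0716]
tool_rot: [0.377, 0.926, -0.0, 0.002]
force: [-0.6, 0.4, 7.1]
finger_gap: 0.152
gripper_force: 51.4
t 25.9 tcp [ 0.5704 -0.311   0.0716] ytool deg 45.72 z [ 0.003 -0.002 -1.   ] F [-0.6  0.4  7.1] g 0.152 51.4
[0.1423065043202818, 0.1415524206412655, 0.14049112023576216, 0.13966215500593715]
knob local y (arrested 31.7) [-69.3880101   31.16589871]
```

View pics/fin.png

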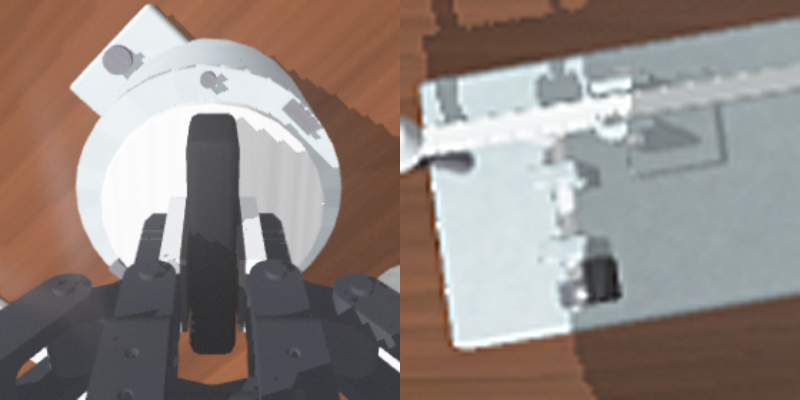

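The bar (212,120) points at the pip (210,78). The disc lies flush on the rim, the lever is back and the beam is level. Handing in.

```bash
python3 -c "
from station import sign_off; print(sign_off())"
```

```text
the job is handed in; nothing more can be done
None
```

I swung the arrest lever over and back, so the beam dipped onto its rest and is level again. The cap is flush in the pot, turned 45° so its bar points at the pips and still gripped; I handed the job in at about 26 s, and no verdict came back.

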